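Stow a reagent bottle and latch the crate gate

ROBOT

A 6-joint arm with a two-finger parallel gripper is mounted at the origin on a cart in front of the work surface, level with it; the furniture and walls round the work are solid. World frame = base frame: x ahead of the robot, y to its left, z up, the work surface at z = 0. Lengths are in m, angles in rad, forces in N, time in s.
With the tool pointing down it reaches from about 0.325 to 0.9 m from the base axis. Payload 6.1 kg.
Tool frame: the origin (TCP) lies midway between the tips of the shut fingers; the grasp point (between the pads) lies 19 mm behind it; z points along the fingers, y is the line along which they close (so a half turn about z gives the same grasp; the last joint's range is limited). The gripper opens to 85 mm and grips with 20 to 120 N. Pads are 22 mm wide; open, the fingers measure 114 mm over their backs; the gripper's body (76 mm by 85 mm) begins 54 mm behind the grasp point. The pads swing forward as they close: fully open they stand 13 mm farther back than shut.
Start: joints at [1, 0.22, 1.526, -0, 1.395, -0.126], TCP at [0.269, 0.564, 0.231] pointing down, gripper open.
Joint ranges: [-2.98, 2.98], [-0.91, 2.08], [0.09, 2.57], [-1.24, 4.39], [0.2, 2.65], [-2.68, 2.68]. Speed limits (rad/s): [2.57, 2.57, 3.01, 3.14, 3.14, 3.14].

INTERFACE

Orientations are given as [roll, pitch, yaw] about the fixed x, y, z axes, in that order (R = Rz(yaw) Ry(pitch) Rx(roll)).
In Python, from plant import movep, move_l, set_joints, gripper_to, hold, inverse_kinematics, observe, get_image, get_calibration, Unreachable, job_done gives the robot as it stands. Calls block until the motion is done:
- movep(position, orientation): joint-space move of the TCP to a pose.
- move_l(position, feed=0.15, rotation=None, max_force=None): straight line of the TCP; rotation=None keeps the orientation; feed is the mean speed in m/s. With max_force (N) it stops when the force on the tool has changed by that much, and returns True; else False.
- set_joints(angles): joint-space move.
- gripper_to(opening, f_grip=None): finger opening in m; f_grip is the grip in N (None keeps the last); returns when the fingers have stopped.
- hold(seconds).
- inverse_kinematics(position, orientation): joint angles nearest the present ones, or None.
- observe(): the state.
- get_image(name): name is "scene" or "top" or "wrist"; returns (picture, depth): 420x560x3 uint8, red, green, blue; 420x560 float32, m along the optical axis (not along the pixel's ray), 0 where there is no reading.
- get_calibration(name): a dict with "intrinsics" (3x3 intrinsics, pixels), "world_from_camera" (4x4, takes a point from camera to world coordinates). Camera axes: x right, y down, z forward; pixel columns grow to the right and rows downward; lengths in m; the calibration is good to about 2 mm. A picture is of the moment at which its call begins: read the wrist's pose just before it. get_calibration takes no time and is no camera call; for the wrist camera it gives the pose at the moment of the call.
A pose or a line that the arm cannot do raises Unreachable and nothing moves.
- job_done(): hands the job in; it is judged then, once.
The state is a dict: "time_s": time; "q": joint angles; "joint_velocities": joint speeds; "joint_torque": joint torques, N m; "eef_pos": TCP position; "tcp_rot": TCP orientation; "ft_force": force on the tool from outside, world axes, zero at the start; "torque": the same for the moment, N m; "opening": finger opening in m; "grasp_force": force on a finger pad.
Only numpy, scipy, OpenCV 4.12 (cv2) and the standard library are available. Lean on these libraries where they do the work, as an engineer would, in place of code of your own. Each camera call takes 0.05 s, during which the arm holds its last target. There are 200 camera calls.

TASK

Stand the small amber bottle with the red cap upright on the floor of the open-topped white crate, setting it down, not dropping it. Then swing the crate's blue gate shut and press it gently until its sprung latch has snapped in behind the strike, so that it stays shut when you let go. Never press the gate with more than 15 N, and leave the other two bottles where they stand.

Things in the scene. Friction and masses are not known exactly. Their poses are not given: they have to be found in the camera images.
- red_bottle: The bottle to stow: small amber bottle with a red screw cap and a label, 76 mm tall. Body 34 mm across up to 44 mm, cap 22 mm across above that. About 0.05 kg. Origin at the centre of its underside, z up.
- black_bottle: A bystander: amber bottle with a black cap, 42 mm across, 91 mm tall. Origin at the centre of its underside.
- blue_bottle: A bystander: white dropper bottle with a dark blue cap, 38 mm across, 103 mm tall. Origin at the centre of its underside.
- bay: The open-topped white sheet-steel crate, fixed to the worktop. Origin at the centre of its underside; its own -x side is the open front that the gate closes. Inner floor 3 mm above the worktop, free for x -15 to +50 mm and y -71 to +71 mm. Back and side walls reach 55 mm above the worktop. (Overhead, a wall cabinet overhangs the worktop beyond x = 575 mm, from 460 mm up.)
- gate_hinge (a point): Point on the gate's upright hinge axis, 46 mm above the worktop, at the front corner on the crate's -y side (crate frame x -54, y -72 mm). Its frame turns with the gate: +y runs along the gate to its free end, -x points out of the outer face (the one to push). Blue panel, 8 mm thick, its end 134 mm from the hinge axis, its edges 4 and 46 mm above the worktop.
- gate_push (a point): Good place to push: on the gate's outer face, 100 mm from the hinge axis and 4 mm to -x of it, 36 mm above the worktop. Frame as gate_hinge. Keep the tool clear of the steel strike lip beside the free end: 137 to 152 mm from the hinge axis, up to 25 mm in front of the shut gate's mid-plane.
- gate (a joint): Gate angle in rad, 0 parallel to the crate's front, growing as the free end swings out (counter-clockwise from above). It stays where it is left. The strike is adjustable in depth: the angle at which the latch snaps in differs each time, unmeasured, between -0.13 and +0.12. There a stiff rubber buffer begins (4 N per mm) that pushes an unlatched gate back out.
- bolt (a joint): How far the brass sprung bolt in the gate's free end is pressed in, in m: 0 fully out, about 0.006 as its bevel rides over the strike, 0 again once snapped in behind it. The push needed at gate_push rises to 6 to 10 N over the last 15 mm there before the snap, drops by some 3 N at the snap, then climbs steeply on the buffer; above 15 N is too much.
- buffer (a joint): How far the small black rubber buffer, on the strike bracket inside the crate, is pressed in by the gate, in m: 0 while the gate is open, about 0.0004 to 0.0025 held by the latched gate, more while the gate is pressed harder.

How it is judged:
On the way, in this order (a step that is already met when the one before it is completed fails the run):
1. the red-capped bottle stands in the crate, let go, while the gate is still open (x of red_bottle in the frame of bay between -0.04 and 0.04 m and y of red_bottle in the frame of bay between -0.06 and 0.06 m and height (world z) of red_bottle below 0.008 m and angle between red_bottle's own z axis and vertical below 0.1 rad and contact force between the fingers and red_bottle below 0.1 N and value of joint gate above 0.15 rad), for 0.2 s.
2. the gate is shut with its bolt snapped in behind the strike (value of joint gate below 0.14 rad and value of joint bolt below 0.0012 m and value of joint buffer above 0.0002 m), for 0.2 s.
At the end, for the whole second after the job is handed in: Gate shut (below 0.14 rad) and latched: bolt out again behind the strike (pressed in under 1.2 mm), buffer held pressed in over 0.2 mm. Red-capped bottle upright (within 0.1 rad) and still on the crate's floor, its axis within 40 mm of the crate's centre along x and 60 mm along y (all of step 2 and x of red_bottle in the frame of bay between -0.04 and 0.04 m and y of red_bottle in the frame of bay between -0.06 and 0.06 m and height (world z) of red_bottle below 0.008 m and angle between red_bottle's own z axis and vertical below 0.1 rad and linear speed of red_bottle below 0.02 m/s); the robot touches nothing.
It fails at once if the robot presses the gate with more than 15 N (contact force between any of the fingers, the arm and gate above 15 N).
It fails at once if the red-capped bottle is dropped (moves faster than 0.5 m/s while not held) (contact force between the fingers and red_bottle below 0.05 N and linear speed of red_bottle above 0.5 m/s).
It fails at once if another bottle is shifted by more than 30 mm (distance of any of black_bottle, blue_bottle from where it was at the start of the episode above 0.03 m).
It fails at once if another bottle is tipped (angle between any of black_bottle, blue_bottle's own z axis and vertical above 0.5 rad).
It also fails if it takes over 67 s, if anything falls off the work surface, if the arm or the gripper's body presses on something with over 40 N, if the wrist force passes 120 N, or if a joint passes its speed limit or range.

## Working session

There is one attempt and no reset: what is moved stays moved. The work goes in short steps, each a Python script; the robot and the scene stay as the last script left them, time stands still between calls to the robot, and variables do not carry over. Pictures are saved under pics/ and viewed, at most 10 in all, crops included, and the job is handed in when it is done.

```bash
mkdir -p pics; ls
cat > h.py <<'E'
import numpy as np, cv2
from plant import *
def snap(n,f):
    c=get_calibration(n); im,d=get_image(n)
    cv2.imwrite(f'pics/{f}.png',im[:,:,::-1]); np.savez(f'{f}.npz',im=im,d=d,K=c['intrinsics'],T=c['world_from_camera'])
    return im,d,np.array(c['intrinsics']),np.array(c['world_from_camera'])
def load(f):
    z=np.load(f+'.npz'); return z['im'],z['d'],z['K'],z['T']
def cloud(d,K,T):
    v,u=np.indices(d.shape); p=np.stack([(u-K[0,2])/K[0,0]*d,(v-K[1,2])/K[1,1]*d,d],-1)
    return p@T[:3,:3].T+T[:3,3]
def ray(u,v,z,K,T):
    r=T[:3,:3]@np.array([(u-K[0,2])/K[0,0],(v-K[1,2])/K[1,1],1]); return T[:3,3]+r*(z-T[2,3])/r[2]
E
python3 - <<'E'
from h import *
for n in('top','scene'):
    im,d,K,T=snap(n,n); print(n,K.tolist(),T.round(3).tolist(),(d>0).mean())
s=observe();print(s)
a=cv2.imread('pics/top.png');b=cv2.imread('pics/scene.png')
E
```

```text
pics
top [[401.1388441891908, 0.0, 277.156681683734], [0.0, 401.1388441891908, 215.36787472323235], [0.0, 0.0, 1.0]] [[-0.022, -0.986, 0.165, 0.255], [-1.0, 0.024, 0.011, 0.023], [-0.015, -0.165, -0.986, 1.026], [0.0, 0.0, 0.0, 1.0]] 0.9961352040816327
scene [[441.68164082399943, 0.0, 280.5435463422137], [0.0, 441.68164082399943, 213.08807769773384], [0.0, 0.0, 1.0]] [[0.611, -0.391, 0.688, -0.226], [-0.791, -0.297, 0.534, -0.474], [-0.005, -0.871, -0.491, 0.501], [0.0, 0.0, 0.0, 1.0]] 0.9961181972789116
{'time_s': 0.1, 'q': array([ 9.99900202e-01,  2.21175269e-01,  1.52751390e+00, -3.32469274e-06,
        1.39467485e+00, -1.26083588e-01]), 'joint_velocities': array([ 0.00077674, -0.00048932, -0.00344418,  0.00015971,  0.00021476,
        0.00155499]), 'joint_torque': array([ 9.13625590e-04, -4.98246145e+01, -3.90546048e+01, -1.85948143e-04,
        5.57266729e-03, -6.27322493e-05]), 'eef_pos': array([0.26862835, 0.56372153, 0.23028217]), 'tcp_rot': array([-3.13983493e+00, -2.19502937e-04,  2.69678051e+00]), 'ft_force': array([0.1980826 , 0.21218493, 0.04503153]), 'torque': array([0.01455373, 0.03417846, 0.07880944]), 'grasp_force': 0.0, 'opening': 0.08507765131310982}
```

View pics/top.png

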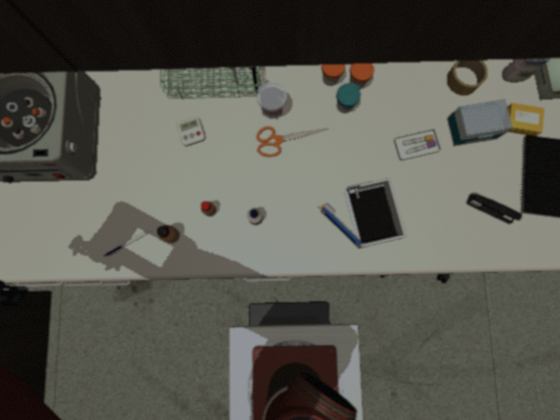

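View pics/scene.png

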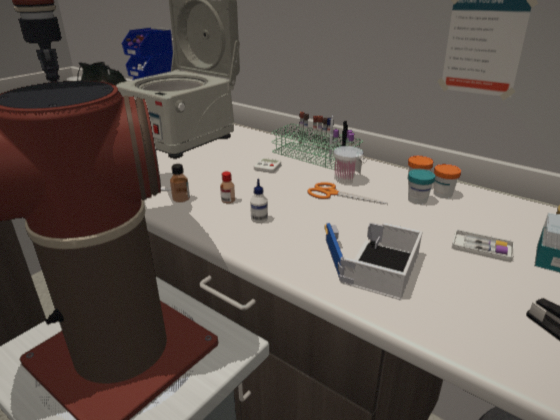

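The top view shows the red cap at (208,208), black bottle at (167,233), blue bottle at (255,215), the crate centred near (375,212), and the gate running from its hinge near (360,244) to its free end near (322,207). The crate's open front faces world +y.

Run:
```python
from h import *
im,d,K,T=load('top'); P=cloud(d,K,T); hsv=cv2.cvtColor(im,cv2.COLOR_RGB2HSV)
def box(u0,u1,v0,v1):
    m=np.zeros(d.shape,bool); m[v0:v1,u0:u1]=1; return m
# bottles
for n,b in dict(red=(195,222,195,222),black=(152,182,220,246),blue=(240,270,200,232)).items():
    p=P[box(*b)]; z=p[:,2].max(); q=p[p[:,2]>z-.012]; print(n,'ztop',z.round(3),'c',((q.max(0)+q.min(0))/2).round(4),np.ptp(q,0).round(3),len(q))
m=box(195,222,195,222)&((hsv[...,0]<8)|(hsv[...,0]>172))&(hsv[...,1]>150)
v,u=np.nonzero(m); print('redpix',u.mean(),v.mean(),len(u)); print(ray(u.mean(),v.mean(),.073,K,T))
m=box(335,415,170,255); p=P[m]; q=p[(p[:,2]>.045)&(p[:,2]<.065)]
print('walls',len(q), np.median(q[:,2]))
mg=box(310,370,195,255)&(abs(hsv[...,0].astype(int)-110)<15)&(hsv[...,1]>120); v,u=np.nonzero(mg)
g=np.array([ray(a,b,.046,K,T)[:2] for a,b in zip(u,v)]); 
r=cv2.minAreaRect((g*1000).astype(np.float32)); print('gate',cv2.boxPoints(r).round(1).tolist(), 'depth z',P[mg][:,2].min(),P[mg][:,2].max())
r=cv2.minAreaRect((q[:,:2]*1000).astype(np.float32)); print('bay',r,cv2.boxPoints(r).round(1).tolist())
z=P[160:262,305:420,2]; zi=np.clip(z/.07*255,0,255).astype(np.uint8)
c=im[160:262,305:420,::-1]
f=lambda a:cv2.resize(a,None,fx=3.4,fy=3.4,interpolation=cv2.INTER_CUBIC)
cv2.imwrite('pics/crop.png',np.hstack([f(c),f(cv2.cvtColor(zi,cv2.COLOR_GRAY2BGR))]))
```

```text
red ztop 1.026 c [0.2553 0.0232 1.0261] [0. 0. 0.] 6
black ztop 1.026 c [0.2553 0.0232 1.0261] [0. 0. 0.] 3
blue ztop 1.026 c [0.2553 0.0232 1.0261] [0. 0. 0.] 4
redpix 205.66666666666666 205.92424242424244 66
[0.44257666 0.20645388 0.073     ]
walls 460 0.05322889302277267
gate [[342.5, -160.5], [348.8999938964844, -167.10000610351562], [436.70001220703125, -81.4000015258789], [430.29998779296875, -74.9000015258789]] depth z 0.02610386855637359 1.0260720948526174
bay ((418.5702209472656, -186.0999755859375), (155.35313415527344, 159.13380432128906), 11.08389949798584) [[327.0, -123.0], [357.6000061035156, -279.1000061035156], [510.1000061035156, -249.1999969482422], [479.5, -93.0999984741211]]
```

View pics/crop.png

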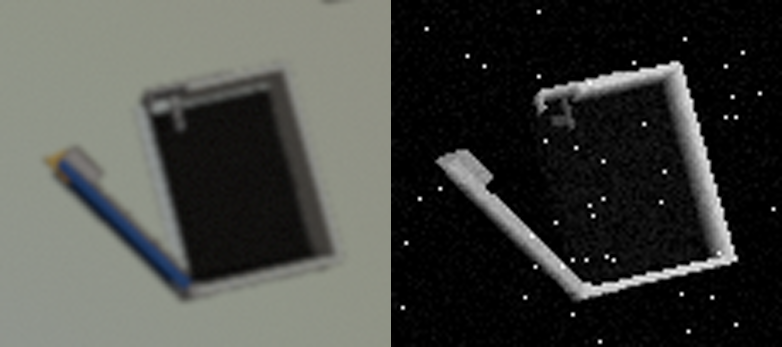

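Run:
```python
from h import *
im,d,K,T=load('top')
c=np.array([ray(u,v,.055,K,T) for u,v in((360,246.8),(406,236.5),(390.6,179),(348,189.4))]);print(c.round(3),c.mean(0))
s=observe();W=np.array(get_calibration('wrist')['world_from_camera']);print(W.round(3))
for y in(-1.57,1.57,0,3.14):
  for p in([.40,-.15,.3],[.42,.15,.3],[.44,.206,.05],[.41,-.17,.06]):
    print(y,p,inverse_kinematics(p,[np.pi,0,y]))
```

```text
[[ 0.336 -0.165  0.055]
 [ 0.359 -0.277  0.055]
 [ 0.503 -0.25   0.055]
 [ 0.479 -0.143  0.055]] [ 0.41926692 -0.20856827  0.055     ]
[[ 0.43   0.857  0.283  0.195]
 [ 0.903 -0.408 -0.136  0.597]
 [-0.001  0.314 -0.949  0.373]
 [ 0.     0.     0.     1.   ]]
-1.57 [0.4, -0.15, 0.3] [-5.43813552e-01 -3.10970779e-01  1.91223144e+00 -4.44089210e-16
  1.54033200e+00  2.59698277e+00]
-1.57 [0.42, 0.15, 0.3] None
-1.57 [0.44, 0.206, 0.05] None
-1.57 [0.41, -0.17, 0.06] [-5.71085039e-01 -1.05279839e-02  2.12639442e+00 -4.44089210e-16
  1.02572622e+00  2.56971129e+00]
1.57 [0.4, -0.15, 0.3] [-0.54381355 -0.31097078  1.91223144  0.          1.540332   -0.54301723]
1.57 [0.42, 0.15, 0.3] [ 1.65858320e-01 -2.60663684e-01  1.87262591e+00 -4.44089210e-16
  1.52963043e+00  1.66654646e-01]
1.57 [0.44, 0.206, 0.05] [ 2.75373239e-01  1.07300273e-01  2.02603397e+00 -4.44089210e-16
  1.00825841e+00  2.76169566e-01]
1.57 [0.41, -0.17, 0.06] [-0.57108504 -0.01052798  2.12639442  0.          1.02572622 -0.57028871]
0 [0.4, -0.15, 0.3] [-5.43813552e-01 -3.10970779e-01  1.91223144e+00 -4.44089210e-16
  1.54033200e+00  1.02698277e+00]
0 [0.42, 0.15, 0.3] [ 1.65858320e-01 -2.60663684e-01  1.87262591e+00 -4.44089210e-16
  1.52963043e+00  1.73665465e+00]
0 [0.44, 0.206, 0.05] [ 2.75373239e-01  1.07300273e-01  2.02603397e+00 -4.44089210e-16
  1.00825841e+00  1.84616957e+00]
0 [0.41, -0.17, 0.06] [-5.71085039e-01 -1.05279839e-02  2.12639442e+00 -4.44089210e-16
  1.02572622e+00  9.99711288e-01]
3.14 [0.4, -0.15, 0.3] [-0.54381355 -0.31097078  1.91223144  0.          1.540332   -2.11301723]
3.14 [0.42, 0.15, 0.3] [ 0.16585832 -0.26066368  1.87262591  0.          1.52963043 -1.40334535]
3.14 [0.44, 0.206, 0.05] [ 0.27537324  0.10730027  2.02603397  0.          1.00825841 -1.29383043]
3.14 [0.41, -0.17, 0.06] [-0.57108504 -0.01052798  2.12639442  0.          1.02572622 -2.14028871]
```

Run:
```python
from h import *
movep([.443,.206,.20],[np.pi,0,1.57])
im,d,K,T=snap('wrist','w1'); s=observe(); print(s['time_s'],s['eef_pos'],s['tcp_rot'])
hsv=cv2.cvtColor(im,cv2.COLOR_RGB2HSV); P=cloud(d,K,T)
m=((hsv[...,0]<8)|(hsv[...,0]>172))&(hsv[...,1]>150)&(d>0)&(P[...,2]>.065)&(P[...,2]<.085)
n,l,st,ce=cv2.connectedComponentsWithStats(m.astype(np.uint8)); 
for i in range(1,n):
    if st[i,4]>50:
        q=P[l==i]; t=q[q[:,2]>np.median(q[:,2])-.003]; print(st[i],ce[i],'z',np.median(q[:,2]),'mid',((t.max(0)+t.min(0))/2).round(4),np.ptp(t,0).round(4))
```

```text
1.6333 [0.44297701 0.20691996 0.20022911] [ 3.14128748e+00 -4.11661818e-04  1.57174394e+00]
[276 197  21  21 285] [286.10175439 206.34736842] z 0.07560816707201573 mid [0.4444 0.2066 0.0755] [0.0173 0.0189 0.0034]
```

View pics/w1.png

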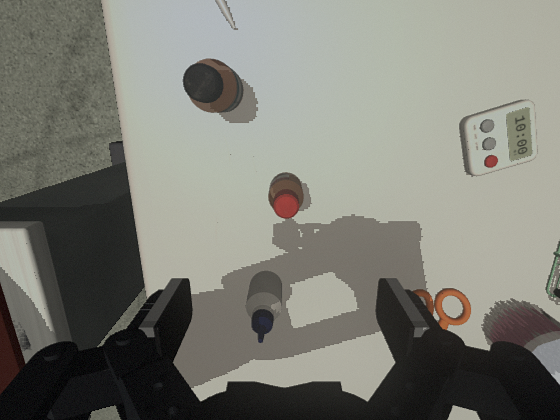

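The cap centre is at (286,206) in the wrist view, with the bystanders well clear on ±y, so I'll close along world x.

Run:
```python
from h import *
B=[.4444,.2066]
move_l(B+[.10],.15); print('f',move_l(B+[.012],.08,max_force=8))
gripper_to(.03,f_grip=25); s=observe(); print(s['eef_pos'],s['opening'],s['grasp_force'])
move_l(B+[.16],.12); s=observe(); print(s['time_s'],s['opening'],s['grasp_force'])
movep([.40,-.10,.20],[np.pi,0,1.57+.2])
im,d,K,T=snap('wrist','w2'); s=observe(); print(s['time_s'],s['opening'],s['grasp_force'])
```

```text
f False
[0.44463703 0.20666793 0.01232928] 0.033434547752221516 24.793892204761505
5.6083 0.033555522752679263 24.8974147439003
6.85 0.033174787388330886 24.895505011081696
```

View pics/w2.png

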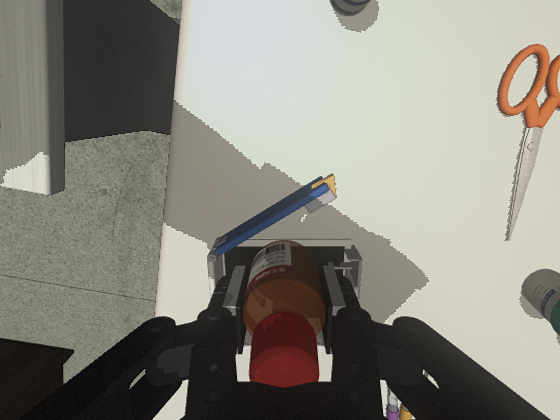

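The bottle is held. The gate's top edge runs from about (214,250) to (333,180), and the crate's front corners are near (212,255) and (358,250). I'll localise them from the depth image.

Run:
```python
from h import *
im,d,K,T=load('w2'); P=cloud(d,K,T); hsv=cv2.cvtColor(im,cv2.COLOR_RGB2HSV); Z=P[...,2]
m=(abs(hsv[...,0].astype(int)-112)<14)&(hsv[...,1]>110)&(Z>.040)&(Z<.052); m[:150]=0; m[270:]=0
q=P[m]; r=cv2.minAreaRect((q[:,:2]*1000).astype(np.float32)); print('gate top',len(q),np.median(q[:,2]),r,cv2.boxPoints(r).round(1).tolist())
vx,vy,x0,y0=cv2.fitLine((q[:,:2]*1000).astype(np.float32),cv2.DIST_HUBER,0,.01,.01).ravel(); print('line ang',np.arctan2(vy,vx),x0,y0)
w=(Z>.0515)&(Z<.062); w[:230]=0; w[300:]=0; w[:,:200]=0; w[:,370:]=0; w[:,235:335]=0
n,l,st,ce=cv2.connectedComponentsWithStats(w.astype(np.uint8))
for i in range(1,n):
    if st[i,4]>15: p=P[l==i]; print(st[i],p.min(0).round(4),p.max(0).round(4)); r=cv2.minAreaRect((p[:,:2]*1000).astype(np.float32)); print(cv2.boxPoints(r).round(1).tolist())
c=im[165:300,190:380,::-1]; cv2.imwrite('pics/c2.png',cv2.resize(c,None,fx=4,fy=4,interpolation=cv2.INTER_CUBIC))
```

```text
gate top 583 0.04552132221412952 ((390.6336669921875, -124.74860382080078), (127.60733795166016, 7.117769718170166), 43.7470817565918) [[342.1000061035156, -166.3000030517578], [347.0, -171.39999389648438], [439.20001220703125, -83.19999694824219], [434.29998779296875, -78.0999984741211]]
line ang 0.7590995 384.76318 -130.32169
[207 254   9  43 228] [ 0.3363 -0.2146  0.0515] [ 0.3483 -0.167   0.0569]
[[335.79998779296875, -167.5], [342.1000061035156, -215.0], [350.1000061035156, -213.89999389648438], [343.70001220703125, -166.39999389648438]]
[353 286   5  13  36] [ 0.4865 -0.1863  0.0516] [ 0.4935 -0.174   0.055 ]
[[486.29998779296875, -174.8000030517578], [489.79998779296875, -187.3000030517578], [493.6000061035156, -186.3000030517578], [490.1000061035156, -173.8000030517578]]
```

View pics/c2.png

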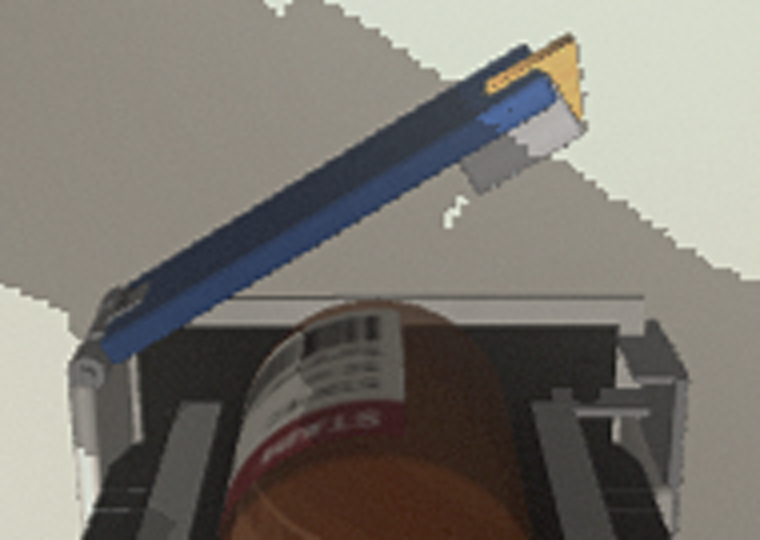

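Run:
```python
from h import *
p=[.4227,-.223]
move_l(p+[.12],.15,rotation=[np.pi,0,1.57+.19]); move_l(p+[.035],.12)
print(move_l(p+[.0135],.02,max_force=2)); s=observe(); print(s['eef_pos'],s['ft_force'])
hold(.1); gripper_to(.055); hold(.3); s=observe(); print(s['opening'],s['time_s'])
move_l(p+[.13],.1)
movep([.40,-.10,.25],[np.pi,0,1.57+.19])
im,d,K,T=snap('wrist','w3'); print(observe()['time_s'])
P=cloud(d,K,T); hsv=cv2.cvtColor(im,cv2.COLOR_RGB2HSV); Z=P[...,2]
m=((hsv[...,0]<8)|(hsv[...,0]>172))&(hsv[...,1]>150)&(Z>.06)&(Z<.1)
q=P[m]; print('cap',len(q),((q.max(0)+q.min(0))/2).round(4),q.max(0))
m=(abs(hsv[...,0].astype(int)-112)<14)&(hsv[...,1]>110)&(Z>.040)&(Z<.052)&(P[...,0]<.46)&(P[...,1]<-.04)
print('line',cv2.fitLine((P[m][:,:2]*1000).astype(np.float32),cv2.DIST_HUBER,0,.01,.01).ravel())
```

```text
True
[ 0.42246759 -0.22284024  0.01531286] [-0.84827866  1.20906984  4.37331619]
0.055398254161482904 10.4917
12.5667
cap 44 [ 0.4217 -0.2218  0.0779] [ 0.43167904 -0.21252453  0.07982699]
line [   0.72426665    0.68952     385.98798    -129.39987   ]
```

View pics/w3.png

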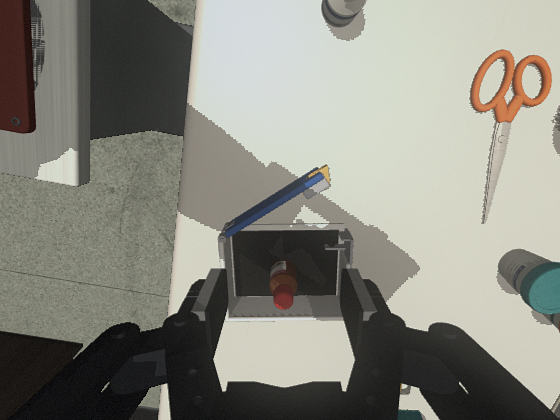

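The bottle stands in the crate with its cap near (284,297), and the gate hasn't moved. Next I'll push the gate along its arc.

```bash
cat > push.py <<'E'
from h import *
H=np.array([.3395,-.1725]); A0=.19
def pose(g,off,z=.022):
    a=A0+g; e=np.array([np.cos(a),np.sin(a)]); n=np.array([-e[1],e[0]])
    p=H+.1*e+(.015+off)*n
    return [p[0],p[1],z],[np.pi,0,np.pi/2+a],n
E
python3 - <<'E'
from push import *
gripper_to(0)
p,r,n=pose(.57,.03,.13); movep(p,r)
p,r,n=pose(.57,.03); move_l(p,.12)
hold(.1); F0=observe()['ft_force']; print(F0)
F=lambda n:float((observe()['ft_force']-F0)@n)
p,r,n=pose(.57,.004); print(move_l(p,.05,max_force=4),F(n))
g=.57; peak=0; log=[]; last=0
while g>-.2:
    g-= .04 if g>.30 else (.01 if last<2.5 else .004)
    p,r,n=pose(g,0); st=move_l(p,.04 if g>.28 else .02,rotation=r,max_force=5)
    hold(.04); last=F(n); t=observe()['time_s']; log.append((round(g,3),round(last,2),round(t,2))); peak=max(peak,last)
    if st: print('stop'); break
    if last>12 or t>56 or (peak>4.5 and last<peak-1.5): break
print(log,peak)
E
```

```text
[ 1.15641608 -0.50785088 -0.07142178]Traceback (most recent call last):
  File "<stdin>", line 7, in <module>
  File "<stdin>", line 6, in <lambda>
ValueError: matmul: Input operand 1 has a mismatch in its core dimension 0, with gufunc signature (n?,k),(k,m?)->(n?,m?) (size 2 is different from 3)
```

```bash
cat > run.py <<'E'
from push import *
F0=np.array([ 1.15641608,-0.50785088])
F=lambda n:float((observe()['ft_force'][:2]-F0)@n)
g=.57; peak=0; log=[]; last=0
while g>-.2:
    g-= .04 if g>.30 else (.01 if last<2.5 else .004)
    p,r,n=pose(g,0); st=move_l(p,.04 if g>.28 else .02,rotation=r,max_force=5)
    hold(.04); last=F(n); t=observe()['time_s']; log.append((round(g,3),round(last,2),round(t,2))); peak=max(peak,last)
    if st: print('stop'); break
    if last>12 or t>54 or (peak>4.5 and last<peak-1.5): break
print(log,peak)
E
python3 run.py
```

```text
[(0.53, 0.8, 15.91), (0.49, 1.18, 16.2), (0.45, 1.96, 16.49), (0.41, 0.91, 16.78), (0.37, 1.44, 17.07), (0.33, 0.34, 17.37), (0.29, 0.74, 17.66), (0.28, 0.96, 17.95), (0.27, 0.15, 18.24), (0.26, 0.32, 18.53), (0.25, 1.55, 18.82), (0.24, 1.64, 19.12), (0.23, 1.11, 19.41), (0.22, -0.15, 19.7), (0.21, 0.74, 19.99), (0.2, 0.11, 20.28), (0.19, 1.33, 20.57), (0.18, 0.59, 20.87), (0.17, 0.25, 21.16), (0.16, 1.1, 21.45), (0.15, 1.34, 21.74), (0.14, 0.73, 22.03), (0.13, 1.06, 22.32), (0.12, 0.39, 22.62), (0.11, 1.41, 22.91), (0.1, 0.72, 23.2), (0.09, 0.91, 23.49), (0.08, 1.38, 23.78), (0.07, 1.22, 24.07), (0.06, 0.67, 24.37), (0.05, 1.9, 24.66), (0.04, 4.06, 24.95), (0.036, 4.63, 25.24), (0.032, 4.42, 25.53), (0.028, 5.59, 25.82), (0.024, 4.56, 26.12), (0.02, 4.72, 26.41), (0.016, 6.0, 26.7), (0.012, 4.83, 26.99), (0.008, 6.14, 27.28), (0.004, 6.26, 27.57), (-0.0, 5.93, 27.87), (-0.004, 4.93, 28.16), (-0.008, 6.23, 28.45), (-0.012, 5.84, 28.74), (-0.016, 5.67, 29.03), (-0.02, 6.3, 29.32), (-0.024, 6.71, 29.62), (-0.028, 7.65, 29.91), (-0.032, 6.93, 30.2), (-0.036, 7.11, 30.49), (-0.04, 7.46, 30.78), (-0.044, 6.96, 31.07), (-0.048, 7.05, 31.37), (-0.052, 7.19, 31.66), (-0.056, 2.18, 31.95)] 7.652749596007877
```

The force dropped from about 7.2 to 2.2 N at -0.056, which looks like the snap. I'll average a few readings there, press slightly further to confirm the buffer, and then back off.

Run:
```python
from push import *
F0=np.array([ 1.15641608,-0.50785088])
def F(n):
    v=[]
    for _ in range(6): hold(.03); v.append((observe()['ft_force'][:2]-F0)@n)
    return round(float(np.mean(v)),2)
_,_,n=pose(-.056,0); print(F(n))
for g in(-.06,-.064,-.068):
    p,r,n=pose(g,0); st=move_l(p,.02,rotation=r,max_force=5); f=F(n); print(g,st,f)
    if f>8: break
for o in np.arange(0.001,.008,.001):
    p,r,n=pose(g,o); move_l(p,.02); print(round(o,3),F(n))
p,r,n=pose(g,.04); move_l(p,.08); move_l(p[:2]+[.2],.15)
movep([.40,-.09,.25],[np.pi,0,1.76])
im,d,K,T=snap('wrist','w4'); print(observe()['time_s'])
P=cloud(d,K,T); hsv=cv2.cvtColor(im,cv2.COLOR_RGB2HSV); Z=P[...,2]
m=(abs(hsv[...,0].astype(int)-112)<14)&(hsv[...,1]>110)&(Z>.035)&(Z<.055)&(P[...,0]<.5)&(P[...,1]<-.04)
vx,vy,_,_=cv2.fitLine((P[m][:,:2]*1000).astype(np.float32),cv2.DIST_HUBER,0,.01,.01).ravel(); print('g',np.arctan2(vy,vx)-.19)
```

```text
1.69
-0.06 False 1.77
-0.064 False 4.41
-0.068 False 5.68
0.001 0.71
0.002 0.51
0.003 0.77
0.004 0.77
0.005 0.68
0.006 0.75
0.007 0.38
38.95
g -0.06905866
```

View pics/w4.png

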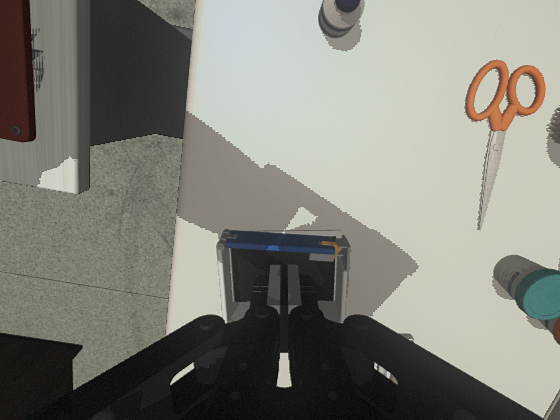

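The gate is shut at about (222–345, 243). It stayed put when I backed off, so it is latched, and the bottle was not touched.

```bash
python3 -c "
from plant import *
print(job_done())"
```

```text
the job is handed in; nothing more can be done
None
```

The job is handed in, but no verdict came back. The red-capped bottle was set down upright in the crate, though I did not see it again after the gate closed. The gate stayed shut when released: push force fell from about 7 N to 2 N at the snap and peaked at about 7.7 N. Neither other bottle was touched, and the robot had used 39 s of the 67 s.

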